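# Nest the dip cups in the tilted holder

## Robot

A 6-joint arm with a two-finger parallel gripper is mounted at the origin on the work surface. World frame = base frame: x ahead of the robot, y to its left, z up, the work surface at z = 0. Lengths are in mm, angles in rad, forces in N, time in s.
With the tool pointing down it reaches from about 275 to 775 mm from the base axis. Payload 14.6 kg.
Tool frame: the origin (TCP) lies between the finger pads; the fingertips stand 22 mm ahead of it and the grasp point (between the pads) lies 3 mm ahead of it (env.tcp_to_tips is the distance from the TCP to the fingertips, in mm); z points along the fingers, x is the direction in which the jaws open and shut, and the axes are right-handed (so a half turn about z gives the same grasp; the last joint's range is limited). The gripper opens to 85 mm and grips with 20 to 120 N. Pads are 22 mm wide; open, the fingers measure 114 mm over their backs; the gripper's body (76 mm by 85 mm) begins 54 mm behind the grasp point. The pads swing forward as they close: fully open they stand 13 mm farther back than shut.
Start: joints at [0.977, 0.263, -0.048, 1.259, 0, 1.415], TCP at [223.053, 475.264, 253.278] pointing down, gripper open.
Joint ranges: [-2.65, 2.65], [-0.89, 1.7], [-1.18, 1.37], [-2.13, 2.11], [-1.35, 1.29], [-3.14, 3.14]. Speed limits (rad/s): [1.89, 1.89, 2.57, 2.79, 3.14, 3.14].

## Interface

Orientations are given as a rotation vector (axis times angle).
In Python, from station import env gives the robot as it stands.
- The arm moves only by the shell command python3 -m handwheel 'ROWS' [FORCE]. ROWS is JSON, a list of rows, each a list of 5 numbers: the gripper's target within -1 to 1 (shut at 1, half-way at 0, fully open at -1), then the shift along the tool's x, y, z as a fraction of full scale, then the turn about the tool's z as a fraction of full scale. A call has 1 to 10 rows; each row is the pose to reach, as a shift and turn from the pose measured when the call began, along the tool's axes at that moment; what a row does not reach only later rows make up. Full scale, the value 1, is 0.1 m for a shift and pi/2 rad for a turn. A row lasts 1/10 s, in which the tool goes at most 50 mm and 8.59 degrees, less where a joint would pass 70% of its speed; a pose out of reach is approached as far as the arm can. A call with a number of a shift or a turn outside -1 to 1 is refused whole. A call with a gripper value outside its range is refused whole. The fingers move at their own pace and stop on an object; FORCE is the grip in N (left out, the last holds). Time passes only in rows, so rows that repeat a pose let the fingers close. It gives the time, the measured TCP pose, the force and the opening at its end, in the units of the state.
- env.get_state(): the state, without advancing time (a new reading comes with each control period).
- env.camera(name): name is "side" or "top" or "wrist"; returns the picture (400x640x3 uint8, red, green, blue); there is no depth.
- env.camera_model(name): a dict with "mtx" (3x3 intrinsics, pixels), "position" and "rotation" of the camera in the world; the wrist camera has in their place "mount" (4x4, takes a point from camera to tool coordinates, whose origin is the TCP and whose axes are the tool frame's). Camera axes: x right, y up, looking along -z (the intrinsics and any distortion apply to the point x, -y, -z); pixel columns grow to the right and rows downward; lengths in mm; the calibration is good to about 2 mm. A picture is of the moment at which its call begins: read the wrist's pose just before it. camera_model takes no time and is no camera call.
- env.close_job(): hands the job in, once; it reports no verdict.
The state is a dict: "time": time; "q": joint angles; "qd": joint speeds; "effort": joint torques, N m; "tool_pos": TCP position; "orientation": TCP orientation; "wrist_force": force on the tool from outside, world axes, zero at the start; "torque": the same for the moment, N m; "width": finger opening in mm.
Only numpy, scipy, OpenCV 4.12 (cv2) and the standard library are available. Lean on these libraries where they do the work, as an engineer would, in place of code of your own. Each camera call takes 0.05 s, during which the arm holds its last target. There are 200 camera calls.

## Task

Nest the set of round steel dip cups: put the medium round cup inside the large one that is fixed in the tilted holder, then the small round cup inside the medium one. Keep hold of each cup until it sits on the bottom, square with the cup around it, and only then let go; do not drop it in. The square cup does not belong to the set: leave it and everything else on the bench where it is.

Things in the scene. Friction and masses are not known exactly. Their poses are not given: they have to be found in the camera images.
- large_cup: the large round steel cup, open, fixed rigidly in the holder with its axis leaning 30 degrees from vertical, mouth towards the robot. Straight walls, outside diameter 116 mm, inside 108 mm, 78 mm from underside to rim, bottom 6 mm thick. Origin at the centre of its underside, z along its axis out of the mouth, y level. It has no grip strap.
- large_floor (a point): centre of the large cup's inner bottom, 6 mm along its z from its origin; axes as the large cup's
- holder: the fixed dark steel holder: base plate 170 (x) x 150 (y) x 12 mm, and two upright cheeks at y = +-66 mm, 107 mm high, on either side of the large cup. Origin at the centre of its underside; the mouth of the large cup leans to its -x.
- medium_cup: the medium round steel cup, loose, about 0.2 kg, upright on the bench: outside diameter 92 mm, inside 86 mm, 68 mm from underside to rim, bottom 5 mm thick. Origin at the centre of its underside, z up its axis. A grip strap stands up from its rim on its own +y side, which starts roughly towards world +y
- medium_strap (a point): centre of the exposed part of the medium cup's grip strap, a flat upright steel bar on the rim: at y = 45, z = 98 mm in the cup's frame. The strap is 10 mm thick (along the cup's y, radially), 24 mm wide (along its x) and reaches from 8 mm below the rim to 60 mm above it (30 mm above this point)
- medium_floor (a point): centre of the medium cup's inner bottom, 5 mm along its z from its origin
- small_cup: the small round steel cup, loose, about 0.13 kg, upright on the bench: outside diameter 70 mm, inside 64 mm, 58 mm from underside to rim, bottom 5 mm thick. Origin at the centre of its underside, z up its axis. Grip strap on its own +y side, which starts roughly towards world -y. Nest it with its strap across from (not next to) the medium cup's, or the straps get in each other's way
- small_strap (a point): centre of the exposed part of the small cup's grip strap, a flat upright steel bar on the rim: at y = 34, z = 88 mm in the cup's frame. The strap is 10 mm thick (along the cup's y, radially), 24 mm wide (along its x) and reaches from 8 mm below the rim to 60 mm above it (30 mm above this point)
- square_cup: odd one out: a loose square steel cup, 78 x 78 x 62 mm, with the same kind of strap on its +y side (top at z = 122 mm); origin at the centre of its underside. Leave it.
- petri_dishes: bystander: two stacked clear petri dishes, 60 mm across, 24 mm high, loose; origin at the centre of the underside
- slide_box: bystander: flat blue slide box, 85 x 160 x 35 mm, loose; origin at the centre of the underside
- reagent_bottle: bystander: amber bottle, 70 mm across, 130 mm high, loose; origin at the centre of the underside
- jar: bystander: white jar, 68 mm across, 80 mm high, loose; origin at the centre of the underside
- tip_box: bystander: grey pipette-tip box, 85 x 125 x 60 mm, loose; origin at the centre of the underside
- brush: bystander: brush with wooden handle, 160 mm long, lying on the bench, loose
Not all that is in view belongs to the job. What is shaped like the medium_cup but yellow is not meant.

How it is judged:
By the outcome, as a careful person would: the job done as asked, in the order asked, and still so for the second after the job is handed in, with the robot touching nothing.
It also fails if it takes over 64 s, if anything falls off the work surface, if the arm or the gripper's body presses on something with over 40 N, if the wrist force passes 120 N, or if a joint passes its speed limit or range.

## Working session

There is one attempt and no reset: what is moved stays moved. The work goes in short steps, Python scripts to look and compute and a shell command to move; the robot and the scene stay as the last step left them, time stands still between calls to the robot, and variables do not carry over. Pictures are saved under pics/ and viewed, about 8 in all and at most 12, crops included, and the job is handed in when it is done.

```bash
ls; mkdir -p pics
python3 - <<'E'
from station import env
import cv2
s=env.get_state();print(s)
for n in ("top","side","wrist"):
    cv2.imwrite(f"pics/{n}0.png",env.camera(n)[:,:,::-1]); print(n,env.camera_model(n))
E
```

```text
pics
{'time': 0.0, 'q': array([ 9.76701802e-01,  2.63550443e-01, -4.89488925e-02,  1.25936984e+00,
       -2.35117897e-05,  1.41550606e+00]), 'qd': array([ 1.58965861e-03, -2.15154051e-06, -1.61796832e-03,  6.44752904e-04,
        4.80079323e-04, -1.60161130e-03]), 'effort': array([ 9.68124878e-04, -6.37621880e+01,  3.84563112e+01,  1.37614278e-02,
       -1.15029902e-04, -2.59494084e-05]), 'tool_pos': array([222.9176739 , 475.05438152, 252.80641949]), 'orientation': array([ 2.65129658e+00,  1.68445894e+00, -1.53011491e-03]), 'wrist_force': array([0.0609765 , 0.40919382, 0.14542318]), 'torque': array([0.04376152, 0.01003182, 0.07807909]), 'width': 85.14721647068845}
top {'mtx': array([[393.96638941,   0.        , 315.7563308 ],
       [  0.        , 393.96638941, 198.95837181],
       [  0.        ,   0.        ,   1.        ]]), 'position': array([ 325.26074446,    7.738448  , 1251.39546593]), 'rotation': array([ 0.1608978 , -0.15166987, -1.50411623])}
side {'mtx': array([[513.5326775 ,   0.        , 320.3586184 ],
       [  0.        , 513.5326775 , 204.37196721],
       [  0.        ,   0.        ,   1.        ]]), 'position': array([ 446.00848003, 1222.9838184 , 1161.2912725 ]), 'rotation': array([ 0.06010214, -1.2523136 , -2.80053867])}
wrist {'mtx': array([[282.52177162,   0.        , 324.1222591 ],
       [  0.        , 282.52177162, 193.91790115],
       [  0.        ,   0.        ,   1.        ]]), 'mount': array([[ 9.99999732e-01, -6.01815833e-04, -4.16905753e-04,
        -2.38261905e-01],
       [-6.91117074e-04, -9.63878203e-01, -2.66342509e-01,
        -6.69042648e+01],
       [-2.41557229e-04,  2.66342726e-01, -9.63878361e-01,
        -1.18927606e+02],
       [ 0.00000000e+00,  0.00000000e+00,  0.00000000e+00,
         1.00000000e+00]])}
```

View pics/top0.png

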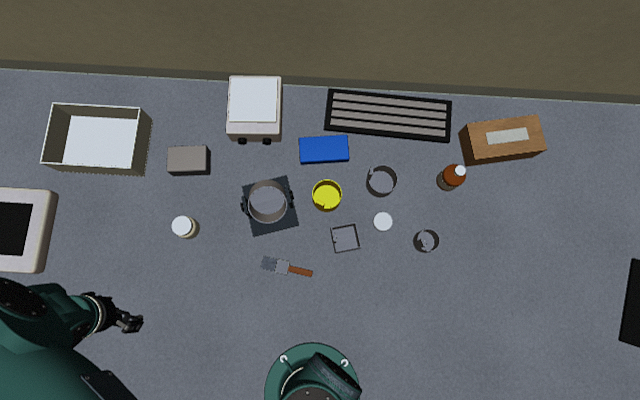

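View pics/side0.png

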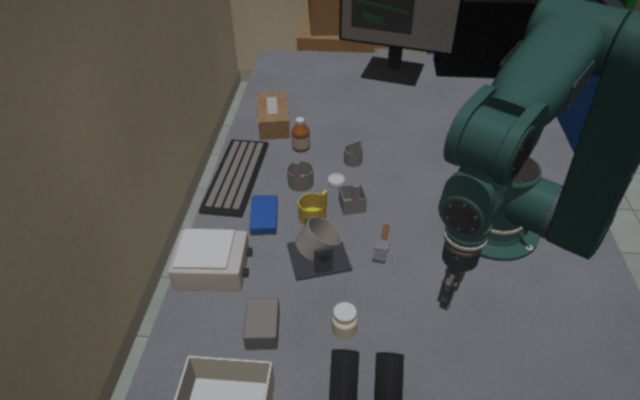

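Top view: the large cup in its dark holder is at (268,203), with a yellow decoy cup at (327,195). The grey round cups are at (381,180), which is larger so medium, and (427,240), which is smaller so small. The square cup is at (345,238). Next I'll get rough positions, then hover for a closer wrist view.

```bash
cat > h.py <<'E'
from station import env
import numpy as np, cv2
from scipy.spatial.transform import Rotation as R
def pose(s=None):
    s=s or env.get_state(); return np.array(s['tool_pos']),R.from_rotvec(s['orientation']).as_matrix()
def cam(n,s=None):
    m=env.camera_model(n)
    if n!='wrist': return m['mtx'],np.array(m['position']),R.from_rotvec(m['rotation']).as_matrix()
    p,r=pose(s); M=m['mount']; return m['mtx'],p+r@M[:3,3],r@M[:3,:3]
def onplane(c,uv,z):
    K,p,r=c; uv=np.atleast_2d(uv).astype(float)
    d=np.c_[(uv[:,0]-K[0,2])/K[0,0],-(uv[:,1]-K[1,2])/K[1,1],-np.ones(len(uv))]@r.T
    return p+d*((z-p[2])/d[:,2])[:,None]
def proj(c,X):
    K,p,r=c; q=(np.atleast_2d(X)-p)@r; return np.c_[K[0,2]+K[0,0]*q[:,0]/-q[:,2],K[1,2]-K[1,1]*q[:,1]/-q[:,2]]
def shift(target,yaw_x=None):
    """tool-frame shift (units of 100 mm) to TCP target and turn fraction to put tool x along yaw (deg, mod 180)"""
    p,r=pose(); d=r.T@(np.array(target)-p)/100
    t=None
    if yaw_x is not None:
        v=r.T@np.array([np.cos(np.radians(yaw_x)),np.sin(np.radians(yaw_x)),0]); a=np.degrees(np.arctan2(v[1],v[0])); t=((a+90)%180-90)/90
    return d.round(3),t
E
python3 - <<'E'
from h import *
c=cam('top')
for n,uv,z in [('large',(268,203),90),('yellow',(327,195),68),('medium',(381,180),68),('small',(427,240),58),('square',(345,238),62),('dish',(383,221),24),('brush',(290,268),10),('plate',(270,206),12)]:
    print(n,onplane(c,uv,z).round()[0])
print(pose()[1].round(3)); print(shift([470,-20,330],90))
E
```

```text
large [540. 164.  90.]
yellow [580. -12.  68.]
medium [ 638. -176.   68.]
small [ 462. -322.   58.]
square [452. -73.  62.]
dish [ 517. -193.   24.]
brush [354.  89.  10.]
plate [545. 168.  12.]
[[ 0.425  0.905 -0.   ]
 [ 0.905 -0.425 -0.001]
 [-0.001 -0.    -1.   ]]
(array([-3.433,  4.34 , -0.768]), np.float64(-0.2793544448884085))
```

```bash
python3 -m handwheel '[[-1,-0.4,0.5,-0.12,0],[-1,-0.73,0.89,-0.22,0],[-1,-0.73,0.89,-0.22,0]]'
python3 -m handwheel '[[-1,-0.4,0.5,-0.12,0],[-1,-0.73,0.89,-0.22,0],[-1,-0.73,0.89,-0.22,0]]'
python3 -m handwheel '[[-1,-0.4,0.5,-0.12,0],[-1,-0.73,0.89,-0.22,0],[-1,-0.73,0.89,-0.22,0]]'
python3 -m handwheel '[[-1,-0.4,0.5,-0.12,-0.1],[-1,-0.73,0.89,-0.22,-0.19],[-1,-0.73,0.89,-0.22,-0.28],[-1,-0.73,0.89,-0.22,-0.28]]'
python3 - <<'E'
from h import *
s=env.get_state();im=env.camera('wrist');cv2.imwrite('pics/w1.png',im[:,:,::-1]);c=cam('wrist',s)
print(pose(s)); print(s['q'],s['time'])
for X in [(540,164,90),(638,-176,68),(462,-322,58)]: print(proj(c,X).round())
np.save('w1.npy',np.r_[s['tool_pos'],s['orientation']])
E
```

```text
time: 0.45
tool_pos: [273.3, 368.7, 275.7]
orientation: [2.652, 1.682, -0.001]
wrist_force: [0.7, -0.3, -0.2]
width: 85.5
time: 0.75
tool_pos: [323.6, 262.1, 298.5]
orientation: [2.653, 1.679, 0.0]
wrist_force: [0.8, 1.0, 0.0]
width: 85.7
time: 1.05
tool_pos: [373.9, 155.3, 321.3]
orientation: [2.655, 1.676, 0.001]
wrist_force: [-0.3, 0.9, -0.3]
width: 85.3
time: 1.45
tool_pos: [424.3, 48.2, 343.7]
orientation: [2.222, 2.217, 0.0]
wrist_force: [-0.4, 0.2, 0.2]
width: 85.2
(array([424.31950533,  48.19307588, 343.69239621]), array([[ 0.00220404,  0.999995  ,  0.00226785],
       [ 0.9999952 , -0.00219909, -0.00218224],
       [-0.00217724,  0.00227265, -0.99999505]]))
[-0.07695713  0.07796241 -0.03914505  1.45125995 -0.00200142 -0.07475798] 1.45
[[405. 247.]]
[[186. 296.]]
[[ 75. 189.]]
```

View pics/w1.png

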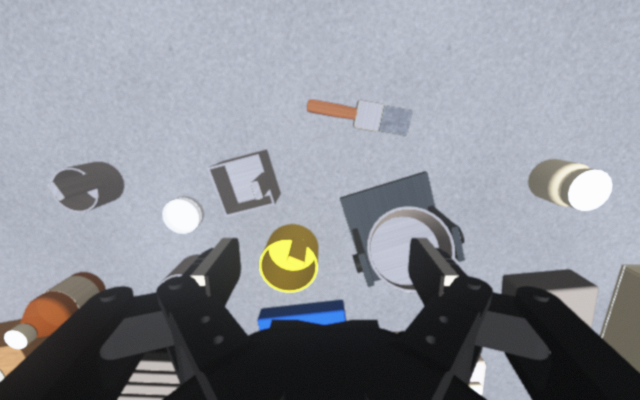

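The wrist view shows small cup (90,190), square cup (245,180), yellow decoy (290,255), holder plate (345–465, 173–285) with the large cup at (410,247), and medium partly behind a finger at about (190,270). I'll move closer over the holder.

```bash
python3 -m handwheel '[[-1,0.35,0.4,0.3,0],[-1,0.58,0.63,0.57,0]]' >/dev/null
python3 -m handwheel '[[-1,0.35,0.4,0.3,0],[-1,0.58,0.63,0.57,0],[-1,0.58,0.63,0.57,0]]'
python3 - <<'E'
from h import *
s=env.get_state();im=env.camera('wrist');cv2.imwrite('pics/w2.png',im[:,:,::-1])
np.save('w2.npy',np.r_[s['tool_pos'],s['orientation']]); print(s['time'])
E
```

```text
time: 2.0
tool_pos: [550.8, 166.7, 227.0]
orientation: [2.225, 2.216, -0.003]
wrist_force: [-1.6, -0.7, 0.5]
width: 85.5
2.0
```

View pics/w2.png

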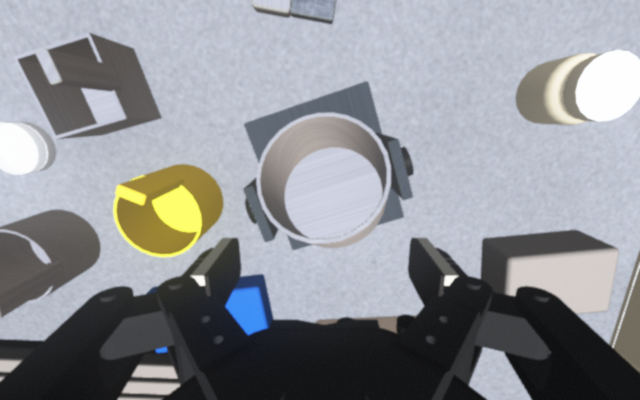

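Run:
```python
import cv2
im=cv2.imread('pics/w2.png')[75:260,235:420]
cv2.imwrite('pics/w2c.png',cv2.resize(im,None,fx=3.2,fy=3.2,interpolation=cv2.INTER_CUBIC))
```

```text
(no output)
```

View pics/w2c.png

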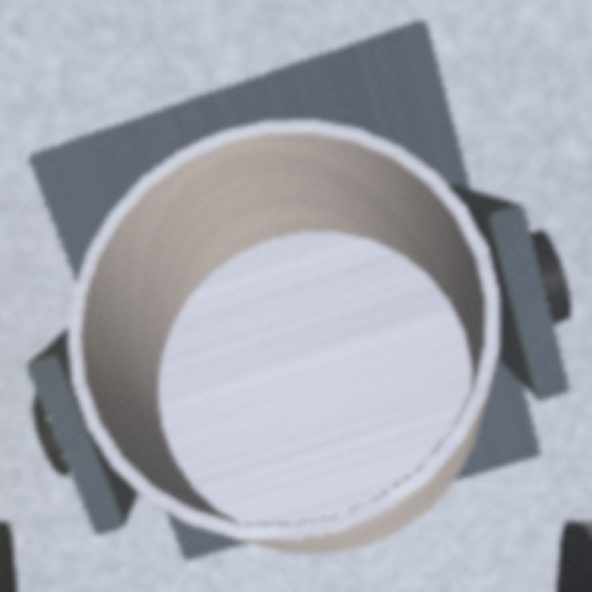

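```bash
cat > large.py <<'E'
from h import *
from scipy.optimize import least_squares
s=np.load('w2.npy'); c=cam('wrist',dict(tool_pos=s[:3],orientation=s[3:]))
f=lambda a:np.array(a,float)/3.2+[235,75]-0.34
C=onplane(c,f([(30,156),(424,22),(540,455),(185,558)]),12)
print(C.round(1)); print([np.linalg.norm(C[i]-C[(i+1)%4]).round(1) for i in range(4)])
ctr=C.mean(0); y=(C[1]-C[0])+(C[2]-C[3]); yaw=np.degrees(np.arctan2(y[1],y[0]))-90
x2=(C[3]-C[0])+(C[2]-C[1]); print('holder ctr',ctr.round(1),'yaw',yaw,np.degrees(np.arctan2(x2[1],x2[0])))
yaw=(yaw+np.degrees(np.arctan2(x2[1],x2[0])))/2
Rh=R.from_euler('z',yaw,degrees=True).as_matrix(); A=Rh@R.from_euler('y',-30,degrees=True).as_matrix()
rim=f([(290,119),(499,310),(480,395),(440,452),(380,505),(300,538),(220,527),(130,465),(85,390),(69,335),(78,275),(110,205),(170,150),(230,126),(430,178),(470,225)])
fl=f([(160,355),(175,310),(205,270),(255,240),(318,230),(380,242),(430,280),(462,325),(472,370),(162,420),(180,465),(210,502)])
er,ef=[cv2.fitEllipse(q.astype(np.float32)) for q in (rim,fl)]; print(er,ef)
t=np.linspace(0,2*np.pi,60)
def ell(o,h,r): return cv2.fitEllipse(proj(c,o+(A@np.array([r*np.cos(t),r*np.sin(t),0*t+h])).T).astype(np.float32))
def res(o):
    a,b=ell(o,78,58),ell(o,6,54); return np.r_[np.subtract(a[0],er[0]),np.subtract(b[0],ef[0])]
o=least_squares(res,[ctr[0],ctr[1],40],diff_step=1e-3).x; print('large origin',o.round(1),'res',res(o).round(2),'in holder',(Rh.T@(o-ctr)).round(1))
print('sizes',ell(o,78,58)[1],ell(o,6,54)[1])
print('axis',A[:,2].round(3),'floor',(o+6*A[:,2]).round(1)); np.savez('large.npz',o=o,A=A,yaw=yaw)
E
python3 large.py
```

```text
[[491.7  74.3  12. ]
 [447.3 213.9  12. ]
 [606.1 265.2  12. ]
 [649.9 124.6  12. ]]
[np.float64(146.5), np.float64(166.9), np.float64(147.3), np.float64(166.0)]
holder ctr [548.7 169.5  12. ] yaw 17.482198936109697 17.775582775221135
((322.9683837890625, 176.30418395996094), (129.4818572998047, 132.31378173828125), 70.7288818359375) ((333.2500305175781, 195.21463012695312), (97.7550277709961, 99.51318359375), 121.27079010009766)
large origin [564.2 174.9  56.6] res [ 0.02 -0.01 -0.02  0.01] in holder [16.4  0.5 44.6]
sizes (137.55661010742188, 145.82424926757812) (100.1497573852539, 103.74102020263672)
axis [-0.477 -0.151  0.866] floor [561.4 174.   61.8]
```

Run:
```python
from h import *
im=cv2.imread('pics/w2.png'); hsv=cv2.cvtColor(im,cv2.COLOR_BGR2HSV); g=im.mean(2)
from scipy.ndimage import map_coordinates
def prof(c,a,rs): return map_coordinates(g,[c[1]+rs*np.sin(a),c[0]+rs*np.cos(a)],order=1)
rs=np.arange(56,76,1.)
for d in range(0,360,20): print(d,prof((323,176.3),np.radians(d),rs).astype(int))
print()
rs=np.arange(42,58,1.)
for d in range(100,380,20): print(d,prof((333.3,195.2),np.radians(d),rs).astype(int))
# plate
m=((g<115)&(im[:,:,0]>im[:,:,2]+8)).astype(np.uint8); m[:,:240]=0;m[:,415:]=0;m[255:]=0;m[:75]=0
print(im[110,300],im[95,340],im[70,300])
ys,xs=np.where(m>0)
# edges: near edge rows for columns, left/right edges
print('near',[(x,int(np.where(m[:,x])[0].min())) for x in range(250,366,12)])
print('right low',[(int(np.where(m[y])[0].max()),y) for y in (90,100,110,120,125,205,210,215,220)])
print('left',[(int(np.where(m[y])[0].min()),y) for y in (126,135,145,155)])
print('far',[(x,int(np.where(m[:,x])[0].max())) for x in (296,300,305,310,380,385,390,395)])
```

```text
0 [144 101  86  85  84  86 100 148 193 210 205 177 116  70  61  62  66  81
  98 104]
20 [207 207 207 207 206 199 188 188 201 204 200 173 132 112 107 107 107 107
 106 106]
40 [211 210 211 211 206 196 197 207 211 208 192 172 161 159 156 145 131 131
 159 185]
60 [214 212 210 209 204 196 200 210 211 205 193 180 173 171 168 170 172 180
 191 200]
80 [213 210 209 210 210 204 201 206 208 206 200 184 172 167 167 170 178 189
 197 200]
100 [214 213 213 213 213 211 204 197 204 216 217 206 180 166 181 198 204 204
 205 206]
120 [200 168 126  99  87  87  91 109 155 191 205 199 177 144 136 159 184 195
 199 202]
140 [ 92  90  90  89  88  87  87  91 117 165 196 205 197 153  99  71  76  92
 101 105]
160 [100  98  97  96  95  94  95 112 156 194 206 197 154 110 101 104 106 106
 107 106]
180 [120 120 119 118 118 117 133 174 201 208 206 195 189 193 196 197 198 196
 195 197]
200 [146 144 143 143 148 165 189 204 201 177 137 111 106 106 107 109 119 136
 159 181]
220 [162 162 162 170 190 206 205 187 149 117 106 104 104 105 105 105 105 105
 106 106]
240 [172 174 173 183 198 207 204 178 135 109 107 107 108 107 1
[... 1177 characters left out ...]
 205 204 201 190 163 134 123 123 122 120 118 118 117]
320 [204 204 203 203 202 201 193 163 123 104 100  98  97  95  95  93]
340 [212 212 212 212 212 210 200 170 123  92  85  85  87 100 143 186]
360 [208 207 207 207 207 201 187 172 181 199 202 193 165 128 110 107]
[113 101  94] [112 101  92] [209 196 191]
near [(250, 122), (262, 118), (274, 114), (286, 110), (298, 106), (310, 102), (322, 97), (334, 93), (346, 90), (358, 85)]
right low [(368, 90), (371, 100), (374, 110), (376, 120), (378, 125), (399, 205), (400, 210), (401, 215), (388, 220)]
left [(246, 126), (249, 135), (254, 145), (257, 155)]
far [(296, 247), (300, 246), (305, 244), (310, 113), (380, 222), (385, 221), (390, 219), (395, 218)]
```

```bash
python3 - <<'E'
s=open('large.py').read()
a=s.index('rim=f(');b=s.index('er,ef=')
s=s[:a]+'''pol=lambda c,d:np.array([[c[0]+r*np.cos(np.radians(k)),c[1]+r*np.sin(np.radians(k))] for k,r in d.items()])
rim=pol((323,176.3),{0:67.8,20:67.8,140:69.2,160:68.2,200:65.6,220:64.1,240:63.9,260:64,280:65.2,300:66.6,320:67.8,340:68.7,120:69,40:66.8,60:66.5,80:67,100:67.9})
fl=pol((333.3,195.2),{140:49.9,160:49.9,180:49.8,200:49,220:48.5,240:48,260:48.5,280:48.9,300:49.5,320:49.8,340:49.8,0:49,100:49})
'''+s[b:]
s=s.replace("return np.r_[np.subtract(a[0],er[0]),np.subtract(b[0],ef[0])]","return np.r_[np.subtract(a[0],er[0]),np.subtract(b[0],ef[0]),np.subtract(a[1],er[1])/2,np.subtract(b[1],ef[1])/2]")
open('large.py','w').write(s)
E
python3 large.py
```

```text
[[491.7  74.3  12. ]
 [447.3 213.9  12. ]
 [606.1 265.2  12. ]
 [649.9 124.6  12. ]]
[np.float64(146.5), np.float64(166.9), np.float64(147.3), np.float64(166.0)]
holder ctr [548.7 169.5  12. ] yaw 17.482198936109697 17.775582775221135
((323.4591979980469, 177.73443603515625), (130.3456268310547, 137.2080841064453), 59.3233642578125) ((333.0845642089844, 195.14443969726562), (96.1379623413086, 99.8923568725586), 57.467777252197266)
large origin [568.1 175.3  44. ] res [-0.06 -0.22  0.08  0.29 -0.1   0.27 -0.13 -0.3 ] in holder [20.2 -0.3 32. ]
sizes (130.1437225341797, 137.74661254882812) (95.88581085205078, 99.29672241210938)
axis [-0.477 -0.151  0.866] floor [565.3 174.4  49.2]
```

```bash
for i in 1 2 3; do python3 -m handwheel '[[-1,-0.45,0.12,0,0],[-1,-0.83,0.22,0,0],[-1,-0.83,0.22,0,0]]' >/dev/null; done
python3 -m handwheel '[[-1,-0.45,0.12,0,0],[-1,-0.83,0.22,0,0],[-1,-0.83,0.22,0,0]]'
python3 - <<'E'
from h import *
s=env.get_state();im=env.camera('wrist');cv2.imwrite('pics/w3.png',im[:,:,::-1])
np.save('w3.npy',np.r_[s['tool_pos'],s['orientation']]); print(s['time'])
E
```

```text
time: 3.25
tool_pos: [635.6, -180.1, 231.8]
orientation: [2.24, 2.195, -0.002]
wrist_force: [-0.0, 0.5, -0.7]
width: 85.1
3.25
```

View pics/w3.png

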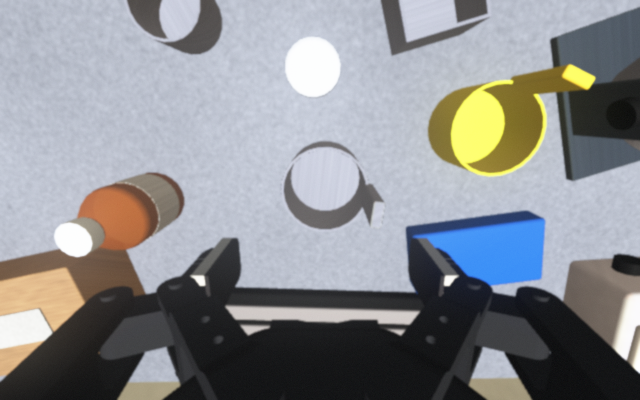

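Candidates for the medium cup:
- Grey round cup at (324,186).
- Yellow cup at (497,125), the excluded decoy.
- Smaller grey round cup at the top left (170,10), which is the small one.

The cup at (324,186) fits. I'll confirm it in a crop.

Run:
```python
import cv2
im=cv2.imread('pics/w3.png')[130:245,265:405]
cv2.imwrite('pics/w3c.png',cv2.resize(im,None,fx=5,fy=5,interpolation=cv2.INTER_CUBIC))
```

```text
(no output)
```

View pics/w3c.png

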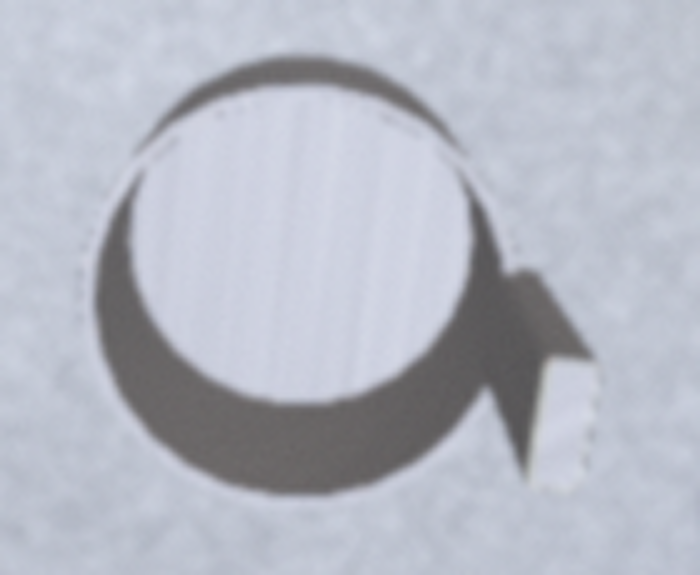

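Run:
```python
from h import *
s=np.load('w3.npy'); c=cam('wrist',dict(tool_pos=s[:3],orientation=s[3:]))
f=lambda a:np.array(a,float)/5+[265,130]-0.4
F=onplane(c,f([(130,243),(473,243),(301,82),(301,405)]),5); print(F.round(1)); ctr=F.mean(0)
T=onplane(c,f([(546,356),(598,362),(580,490),(527,482)]),128);print(T.round(1)); st=T.mean(0)
print('floor',ctr.round(1),'strap top',st.round(1),'r',np.linalg.norm((st-ctr)[:2]),'az',np.degrees(np.arctan2(*(st-ctr)[1::-1])))
w=(T[3]-T[0])+(T[2]-T[1]); print('width dir az',np.degrees(np.arctan2(w[1],w[0])))
print(onplane(c,f([(95,300),(502,300),(300,495)]),68).round(1))
print(pose()[0])
```

```text
[[ 643.6 -223.7    5. ]
 [ 645.2 -137.9    5. ]
 [ 604.5 -180.1    5. ]
 [ 687.2 -181.7    5. ]]
[[ 637.  -140.1  128. ]
 [ 638.2 -131.5  128. ]
 [ 660.8 -133.7  128. ]
 [ 659.2 -142.7  128. ]]
floor [ 645.1 -180.8    5. ] strap top [ 648.8 -137.   128. ] r 43.98543776119103 az 85.20147853708156
width dir az -6.085996129231791
[[ 641.8 -223.3   68. ]
 [ 643.3 -139.2   68. ]
 [ 685.9 -181.7   68. ]]
[ 635.21027141 -178.03603593  231.90515865]
```

```bash
python3 -c "
from h import *
print(shift([649,-136.5,111],84.5))"
```

```text
(array([0.423, 0.126, 1.208]), np.float64(0.04878112308309963))
```

```bash
python3 -m handwheel '[[-1,0.42,0.126,0.3,0.049],[-1,0.42,0.126,0.6,0.049],[-1,0.42,0.126,0.6,0.049]]' >/dev/null; python3 -c "
from h import *
print(shift([649,-136.5,111],84.5))"
```

```text
(array([-0.028,  0.026,  0.58 ]), np.float64(0.0012844678621178219))
```

```bash
python3 -m handwheel '[[-1,-0.025,0.03,0.3,0],[-1,-0.025,0.03,0.58,0],[1,-0.025,0.03,0.58,0],[1,-0.025,0.03,0.58,0],[1,-0.025,0.03,0.58,0],[1,-0.025,0.03,0.58,0],[1,-0.025,0.03,0.58,0],[1,-0.025,0.03,0.58,0]]' 25; python3 -m handwheel '[[1,0,0,0,0],[1,0,0,0,0]]'; python3 -c "
from h import *
p,r=pose();print(p,r.round(3));print(env.get_state()['torque'])"
```

```text
time: 4.4
tool_pos: [649.9, -136.3, 112.0]
orientation: [2.322, 2.114, -0.004]
wrist_force: [-1.6, 1.4, 7.0]
width: 9.7
time: 4.6
tool_pos: [649.8, -136.2, 112.0]
orientation: [2.323, 2.114, -0.004]
wrist_force: [-0.6, 1.3, 3.0]
width: 9.8
[ 649.80798843 -136.24991631  112.00135799] [[ 0.094  0.996 -0.001]
 [ 0.996 -0.094 -0.002]
 [-0.002 -0.001 -1.   ]]
[0.21197626 0.07534359 0.02320113]
```

Gripped at 9.8 mm wide. The tool can only stay vertical, so I'll pivot the cup in the grip about the jaw axis. Pressing its underside on the upper lip of the fixed cup tilts it 30°, then I insert it along the axis. Lift and align first.

```bash
cat >> h.py <<'E'
L=np.load('large.npz'); o,A,yaw=L['o'],L['A'],float(L['yaw'])
Hc=np.array([548.7,169.5,0]); ex=np.array([np.cos(np.radians(yaw)),np.sin(np.radians(yaw)),0]); ey=np.array([-ex[1],ex[0],0])
def tcp(x,z,y): return Hc+x*ex+y*ey+[0,0,z+3]
def tell():
    p,r=pose(); d=p-Hc; s=env.get_state(); print('x,y,z(grasp)',(d@ex).round(1),(d@ey).round(1),(p[2]-3).round(1),'F',(R.from_euler('z',-yaw,degrees=True).as_matrix()@s['wrist_force']).round(1),'w',round(s['width'],1),'t',s['time'])
E
python3 -m handwheel '[[1,0,0,-0.3,-0.05],[1,0,0,-0.7,-0.13],[1,0,0,-1,-0.2],[1,0,0,-1,-0.257],[1,0,0,-1,-0.257]]' 30
python3 -m handwheel '[[1,0,0,-0.3,0],[1,0,0,-0.6,0],[1,0,0,-0.6,0]]'
python3 -c "
from h import *
print(shift(tcp(-3.6,262,45),yaw+90),tcp(-3.6,262,45))"
```

```text
time: 5.1
tool_pos: [650.1, -136.1, 212.4]
orientation: [1.85, 2.538, -0.004]
wrist_force: [0.3, -0.0, -1.8]
width: 9.8
time: 5.4
tool_pos: [650.8, -136.2, 275.2]
orientation: [1.851, 2.532, -0.002]
wrist_force: [-0.2, -0.2, -2.2]
width: 9.5
(array([ 3.673, -0.081,  0.084]), np.float64(0.0003135440808144886)) [531.64079088 211.29645181 265.        ]
```

```bash
for i in 1 2 3; do python3 -m handwheel '[[1,0.25,0,0,0],[1,0.5,0,0,0],[1,0.75,0,0,0],[1,0.92,0,0,0],[1,0.92,0,0,0]]'>/dev/null; done
python3 -m handwheel '[[1,0.25,0,0,0],[1,0.5,-0.02,0,0],[1,0.75,-0.04,0,0],[1,0.9,-0.06,0,0],[1,0.9,-0.06,0,0]]' >/dev/null
python3 -c "
from h import *
tell();print(shift(tcp(-3.6,251,45),yaw+90))
cv2.imwrite('pics/s4.png',env.camera('side')[180:300,260:400,::-1].repeat(4,0).repeat(4,1))"
```

```text
x,y,z(grasp) -1.9 48.6 269.8 F [ 0.8 -0.3 -3. ] w 9.7 t 7.4
(array([-0.035, -0.017,  0.188]), np.float64(0.0026750352576302007))
```

View pics/s4.png

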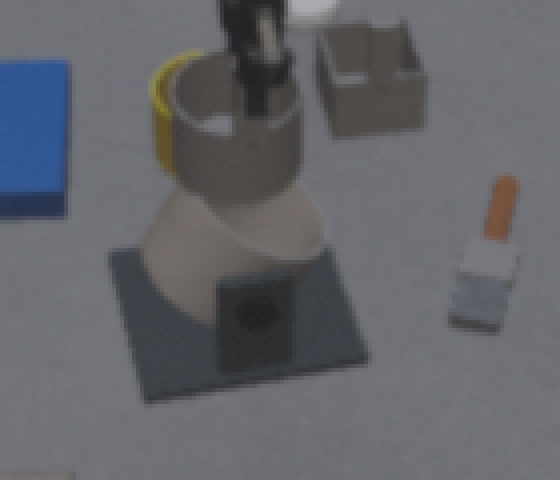

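The cup is gripped upright, directly over the upper lip, as planned. I'll lower it to contact.

```bash
python3 -m handwheel '[[1,-0.035,-0.017,0.08,0],[1,-0.035,-0.017,0.14,0],[1,-0.035,-0.017,0.18,0],[1,-0.035,-0.017,0.2,0],[1,-0.035,-0.017,0.21,0]]' >/dev/null
python3 -c "
from h import *
tell()"
```

```text
x,y,z(grasp) -3.6 43.8 250.0 F [-7.9  3.9 23.6] w 9.8 t 7.95
```

```bash
python3 -m handwheel '[[1,0.01,-0.03,0.01,0],[1,0.01,-0.07,0.025,0],[1,0.01,-0.11,0.042,0],[1,0.01,-0.14,0.055,0],[1,0.01,-0.18,0.075,0],[1,0.01,-0.22,0.1,0],[1,0.01,-0.27,0.128,0]]' >/dev/null
python3 -c "
from h import *
tell();cv2.imwrite('pics/s5.png',env.camera('side')[180:300,260:400,::-1].repeat(4,0).repeat(4,1))"
```

```text
x,y,z(grasp) -30.1 44.1 237.8 F [ 0.4 -1.3  5.5] w 9.8 t 8.65
```

View pics/s5.png

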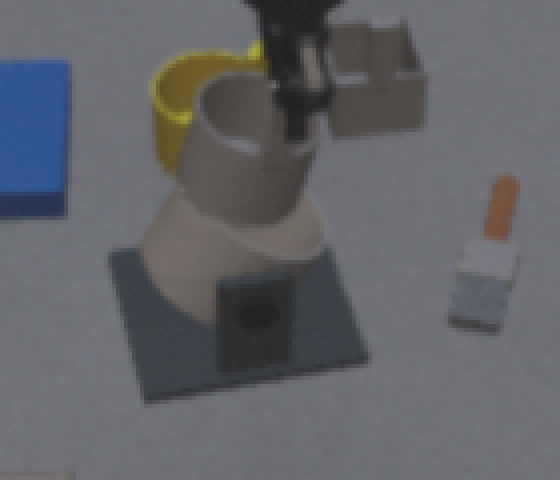

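The cup is pivoting as intended, leaning towards the robot. Continue to 30°.

```bash
python3 -m handwheel '[[1,0.01,-0.04,0.03,0],[1,0.01,-0.08,0.06,0],[1,0.01,-0.12,0.093,0],[1,0.01,-0.16,0.127,0],[1,0.01,-0.2,0.163,0],[1,0.01,-0.23,0.193,0],[1,0.01,-0.23,0.195,0]]' >/dev/null
python3 -c "
from h import *
tell()"
```

```text
x,y,z(grasp) -54.3 44.6 217.7 F [-4.7 -2.9  6.5] w 9.8 t 9.4
```

```bash
python3 -m handwheel '[[1,0,-0.02,-0.04,0],[1,0.005,-0.1,0.01,0],[1,0.005,-0.2,0.07,0],[1,0.005,-0.205,0.092,0],[1,0.005,-0.205,0.092,0]]' >/dev/null
python3 -c "
from h import *
tell()"
python3 -m handwheel '[[1,0,0.05,0.087,0],[1,0,0.1,0.173,0],[1,0,0.15,0.26,0],[1,0,0.15,0.26,0]]' >/dev/null
python3 -c "
from h import *
tell()"
```

```text
x,y,z(grasp) -75.2 45.1 208.1 F [-0.4 -0.1 -2.1] w 9.4 t 9.9
x,y,z(grasp) -59.9 45.0 180.5 F [-0.3  0.2 -1.2] w 9.5 t 10.3
```

```bash
python3 -m handwheel '[[1,0,0.05,0.08,0],[1,0,0.1,0.163,0],[1,0,0.15,0.245,0],[1,0,0.2,0.325,0],[1,0,0.2,0.325,0]]' >/dev/null
python3 -c "
from h import *
tell()"
python3 -m handwheel '[[1,0,0.005,0.01,0],[1,0,0.012,0.022,0],[1,0,0.02,0.034,0]]' >/dev/null
python3 -c "
from h import *
tell();cv2.imwrite('pics/s6.png',env.camera('side')[180:300,260:400,::-1].repeat(4,0).repeat(4,1))"
```

```text
x,y,z(grasp) -39.7 44.9 146.7 F [-0.2  0.6 -2.3] w 9.5 t 10.8
x,y,z(grasp) -39.0 45.3 143.7 F [-17.7   2.8  18.7] w 9.4 t 11.1
```

Contact at the predicted floor depth. I'll ease the grip to 20 N under light pressure so the underside squares itself, then check.

```bash
python3 -m handwheel '[[1,0,0.0,0.0,0],[1,0,0.004,0.007,0],[1,0,0.004,0.007,0],[1,0,-0.002,-0.003,0],[1,0,-0.002,-0.003,0]]' 20 >/dev/null
python3 -c "
from h import *
tell()
a=env.camera('side')[180:300,260:400,::-1].repeat(4,0).repeat(4,1); s=env.get_state(); np.save('w7.npy',np.r_[s['tool_pos'],s['orientation']]); w=env.camera('wrist')[:,:,::-1]; cv2.imwrite('pics/w7.png',w)
print(a.shape)
b=cv2.resize(w[130:400,190:500],None,fx=1.5,fy=1.5); b=cv2.copyMakeBorder(b,0,max(0,480-b.shape[0]),0,0,cv2.BORDER_CONSTANT)
a=cv2.resize(a,(330,283)); a=cv2.copyMakeBorder(a,0,b.shape[0]-283,0,0,cv2.BORDER_CONSTANT)
cv2.imwrite('pics/m7.png',np.hstack([a,b])); print(np.hstack([a,b]).shape)"
```

```text
x,y,z(grasp) -39.0 45.2 144.2 F [ 0.1  0.5 -2.3] w 9.8 t 11.65
(480, 560, 3)
(480, 795, 3)
```

View pics/m7.png

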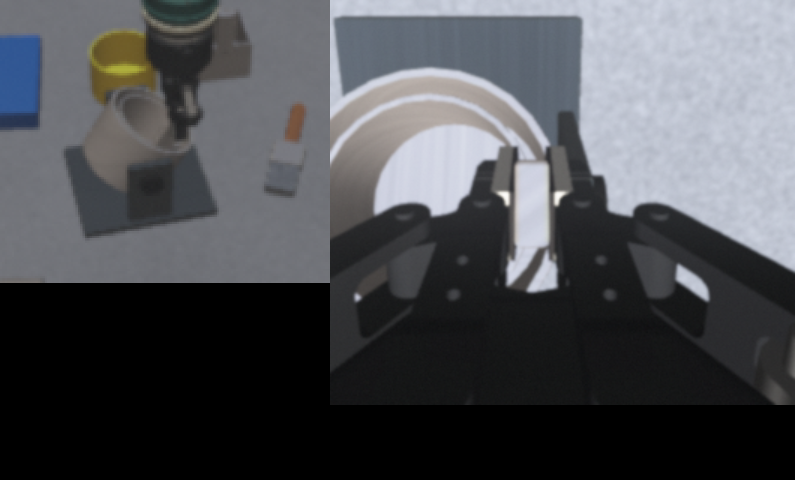

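The medium cup sits inside the large one with its rim ring parallel to the large rim, and the strap is still between the pads. I'll press lightly until it touches, then open half-way.

```bash
python3 -m handwheel '[[1,0,0.004,0.007,0],[1,0,0.005,0.009,0],[1,0,0.005,0.009,0]]' 20 >/dev/null
python3 -c "
from h import *
tell()"
python3 -m handwheel '[[0.4,0,0,0,0],[0,0,0,0,0],[0,0,0,0,0],[0,0,0,0,0],[0,0,0,-0.1,0],[0,0,0,-0.4,0],[0,0,0,-0.8,0],[0,0,0,-0.9,0]]' >/dev/null
python3 -c "
from h import *
tell()"
```

```text
x,y,z(grasp) -39.2 45.4 143.5 F [-10.    2.4  10.2] w 9.9 t 12.05
x,y,z(grasp) -37.7 45.7 237.8 F [ 0.1 -0.1 -0.2] w 42.4 t 12.85
```

```bash
python3 -m handwheel '[[0,-0.23,0.23,0,0],[0,-0.46,0.46,0,0],[0,-0.46,0.46,0,0]]' >/dev/null
python3 -c "
from h import *
tell(); s=env.get_state();np.save('w8.npy',np.r_[s['tool_pos'],s['orientation']]);cv2.imwrite('pics/w8.png',env.camera('wrist')[:,:,::-1])
print(shift([480,-320,235],yaw+90))"
```

```text
x,y,z(grasp) 10.5 -2.4 237.9 F [-0.9  0.7 -1.2] w 42.6 t 13.15
(array([-4.442, -2.233,  0.075]), np.float64(0.0005818943279425387))
```

```bash
for i in 1 2 3 4; do python3 -m handwheel '[[0,-0.45,-0.22,0,0],[0,-0.89,-0.447,0.01,0],[0,-0.89,-0.447,0.015,0]]' >/dev/null; done
python3 -m handwheel '[[-1,-0.45,-0.22,0,0],[-1,-0.89,-0.447,0.01,0],[-1,-0.89,-0.447,0.015,0],[-1,-0.89,-0.447,0.015,0]]'
python3 - <<'E'
from h import *
s=env.get_state();np.save('w9.npy',np.r_[s['tool_pos'],s['orientation']]);w=env.camera('wrist')[:,:,::-1];cv2.imwrite('pics/w9.png',w)
c=cam('wrist',s); u,v=proj(c,(462,-322,30))[0]; print(u,v,s['q'])
x0,y0=int(u)-65,max(0,int(v)-75); print('small crop origin',x0,y0,'scale 3')
a=cv2.resize(w[y0:y0+150,x0:x0+130],None,fx=3,fy=3,interpolation=cv2.INTER_CUBIC)
s8=np.load('w8.npy');c=cam('wrist',dict(tool_pos=s8[:3],orientation=s8[3:])); u,v=proj(c,o+60*A[:,2])[0]
x1,y1=int(u)-65,max(0,int(v)-75); print('nest crop origin',x1,y1)
b=cv2.resize(cv2.imread('pics/w8.png')[y1:y1+150,x1:x1+130],None,fx=3,fy=3,interpolation=cv2.INTER_CUBIC)
cv2.imwrite('pics/m9.png',np.hstack([a,b]))
E
```

```text
time: 14.8
tool_pos: [472.9, -333.3, 236.1]
orientation: [1.87, 2.518, -0.006]
wrist_force: [0.1, 0.0, 0.5]
width: 85.4
337.530543504729 169.3013907609564 [-0.75320032  0.35717847  0.04433864  1.2524423  -0.00334467 -1.04658092]
small crop origin 272 94 scale 3
nest crop origin 262 92
```

View pics/m9.png

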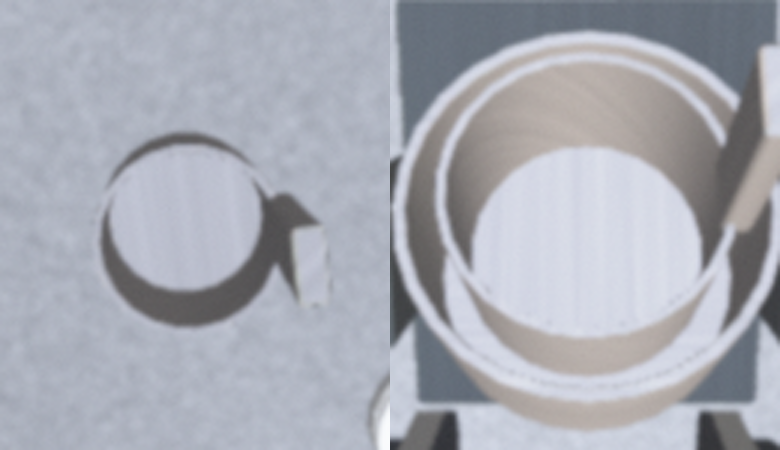

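Left crop: a grey round cup with inner floor columns 108–262, about 64 mm, so it is the small cup. The task says its strap starts roughly towards −y, but in the picture it is on the +y side (right). I trust the picture and will turn the cup half a turn so its strap ends up across from the medium's. Right crop: the medium cup is nested, resting towards the low side of the large cup's wall. Now for the numbers.

Run:
```python
from h import *
s=np.load('w9.npy'); c=cam('wrist',dict(tool_pos=s[:3],orientation=s[3:]))
f=lambda a:np.array(a,float)/3+[272,94]-0.33
F=onplane(c,f([(108,216),(262,216),(186,143),(186,292)]),5); print(F.round(1)); ctr=F.mean(0)
T=onplane(c,f([(291,230),(322,226),(330,300),(300,305)]),118);print(T.round(1)); st=T.mean(0)
print('floor',ctr.round(1),'strap top',st.round(1),'r',np.linalg.norm((st-ctr)[:2]),'az',np.degrees(np.arctan2(*(st-ctr)[1::-1])))
w=(T[3]-T[0])+(T[2]-T[1]); print('width dir az',np.degrees(np.arctan2(w[1],w[0])))
# nested medium: predicted ellipses in crop coordinates, square, offset d along -p
s=np.load('w8.npy'); c=cam('wrist',dict(tool_pos=s[:3],orientation=s[3:])); t=np.linspace(0,6.28,60)
def box(h,r,d,tilt=0):
    B=A@R.from_euler('y',tilt,degrees=True).as_matrix(); base=o+A@np.array([-d,0,6])
    q=(proj(c,base+(B@np.array([r*np.cos(t),r*np.sin(t),0*t+h])).T)-[262,92]+.33)*3+[390,0]
    return np.r_[q.min(0),q.max(0)].round()
print('large rim',box(72,58,0))
for d in (0,4,8): print(d,'rim',box(68,46,d),'floor',box(5,43,d))
for ti in (-4,4): print('tilt',ti,'rim',box(68,46,8,ti),'floor',box(5,43,8,ti))
```

```text
[[ 472.6 -356.8    5. ]
 [ 453.9 -295.4    5. ]
 [ 434.5 -334.6    5. ]
 [ 494.4 -315.9    5. ]]
[[ 440.7 -304.7  118. ]
 [ 437.  -296.7  118. ]
 [ 456.8 -287.1  118. ]
 [ 460.8 -294.9  118. ]]
floor [ 463.9 -325.7    5. ] strap top [ 448.8 -295.8  118. ] r 33.41585158210044 az 116.7534256569426
width dir az 25.89908183530407
large rim [391.  30. 786. 402.]
0 rim [434.  72. 742. 362.] floor [471. 164. 703. 386.]
4 rim [435.  60. 742. 348.] floor [471. 154. 702. 375.]
8 rim [435.  49. 741. 334.] floor [471. 145. 702. 364.]
tilt -4 rim [436.  42. 740. 315.] floor [471. 147. 702. 361.]
tilt 4 rim [435.  58. 742. 353.] floor [471. 142. 702. 366.]
```

The nested medium matches the square prediction: rim rows 53–338 observed against 49–334 predicted at 0° tilt, and its floor top edge at row 145 also matches. For the small cup, the strap is at (449,-296), azimuth 116°. I'll turn the gripper about 171° so the later half turn stays within the joint range.

```bash
python3 -m handwheel '[[-1,0,0,0,0.095],[-1,0,0,0,0.19],[-1,0,0,0,0.285],[-1,0,0,0,0.38],[-1,0,0,0,0.475],[-1,0,0,0,0.57],[-1,0,0,0,0.665],[-1,0,0,0,0.76],[-1,0,0,0,0.855],[-1,0,0,0,0.95]]' >/dev/null
python3 -m handwheel '[[-1,0,0,0,0.095],[-1,0,0,0,0.19],[-1,0,0,0,0.285],[-1,0,0,0,0.38],[-1,0,0,0,0.475],[-1,0,0,0,0.57],[-1,0,0,0,0.665],[-1,0,0,0,0.76],[-1,0,0,0,0.855],[-1,0,0,0,0.95]]'
python3 -c "
from h import *
print(env.get_state()['q']);print(shift([449,-295.8,101],116))"
```

```text
time: 16.85
tool_pos: [474.4, -327.9, 237.1]
orientation: [2.653, -1.676, 0.008]
wrist_force: [-0.9, -0.0, -0.4]
width: 85.2
[-0.7449369   0.35354889  0.04139118  1.25292903 -0.00265882  1.95285225]
(array([-0.408,  0.091,  1.358]), np.float64(-0.006360435811730111))
```

```bash
python3 -m handwheel '[[-1,-0.2,0.05,0.3,0],[-1,-0.41,0.09,0.6,-0.006],[-1,-0.41,0.09,0.9,-0.006],[-1,-0.41,0.09,0.9,-0.006]]' >/dev/null
python3 -c "
from h import *
print(shift([449,-295.8,101],116))
s=env.get_state();w=env.camera('wrist');cv2.imwrite('pics/w10.png',w[:,:,::-1]); c=cam('wrist',s); print(proj(c,[(449,-296,118),(464,-326,58)]))"
```

```text
(array([0.039, 0.005, 0.435]), np.float64(0.0010171195831149918))
[[330.37049773 242.14414809]
 [372.44018005 207.85819898]]
```

```bash
python3 -m handwheel '[[-1,0.03,0.005,0.2,0],[-1,0.03,0.005,0.43,0],[1,0.03,0.005,0.43,0],[1,0.03,0.005,0.43,0],[1,0.03,0.005,0.43,0],[1,0.03,0.005,0.43,0],[1,0.03,0.005,0.43,0],[1,0.03,0.005,0.43,0],[1,0.03,0.005,0.43,0]]' 30
python3 -c "
from h import *
print(pose()[0],env.get_state()['torque'])
s=env.get_state();w=env.camera('wrist')[:,:,::-1];cv2.imwrite('pics/w11.png',w)"
```

```text
time: 18.2
tool_pos: [449.6, -296.3, 103.7]
orientation: [2.663, -1.662, 0.005]
wrist_force: [0.6, -0.2, -1.3]
width: 9.3
[ 449.58738087 -296.33785204  103.65712521] [-0.02945085 -0.00891652  0.02238983]
```

```bash
python3 -m handwheel '[[1,0,0,-0.3,0],[1,0,0,-0.7,0],[1,0,0,-1,0],[1,0,0,-1,0]]' 40 >/dev/null
python3 -m handwheel '[[1,0,0,-0.3,-0.095],[1,0,0,-0.6,-0.19],[1,0,0,-0.62,-0.285],[1,0,0,-0.62,-0.38],[1,0,0,-0.62,-0.475],[1,0,0,-0.62,-0.57],[1,0,0,-0.62,-0.665],[1,0,0,-0.62,-0.76],[1,0,0,-0.62,-0.855],[1,0,0,-0.62,-0.95]]' >/dev/null
python3 -m handwheel '[[1,0,0,0,-0.095],[1,0,0,0,-0.19],[1,0,0,0,-0.285],[1,0,0,0,-0.38],[1,0,0,0,-0.475],[1,0,0,0,-0.57],[1,0,0,0,-0.665],[1,0,0,0,-0.76],[1,0,0,0,-0.855],[1,0,0,0,-0.95]]'
python3 -c "
from h import *
tell();print(shift(tcp(6.4,258,-34),yaw+90),env.get_state()['q'])"
```

```text
time: 20.65
tool_pos: [450.0, -296.3, 267.3]
orientation: [1.848, 2.533, -0.005]
wrist_force: [-0.0, 0.8, -1.3]
width: 9.6
x,y,z(grasp) -235.1 -414.0 264.3 F [ 0.2  0.8 -1.3] w 9.6 t 20.65
(array([3.795, 2.424, 0.039]), np.float64(0.0015137973871802047)) [-0.73220325  0.27894429  0.01227278  1.29761472 -0.00259782 -1.0422681 ]
```

```bash
for i in 1 2 3; do python3 -m handwheel '[[1,0.25,0.16,0,0],[1,0.5,0.32,0,0],[1,0.75,0.48,0,0],[1,0.945,0.606,0,0],[1,0.945,0.606,0,0]]'>/dev/null; done
python3 -m handwheel '[[1,0.25,0.16,0,0],[1,0.5,0.32,0,0],[1,0.75,0.48,0,0],[1,0.91,0.58,0,0],[1,0.91,0.58,0,0]]' >/dev/null
python3 -c "
from h import *
tell();print(shift(tcp(6.4,245,-34),yaw+90))"
```

```text
x,y,z(grasp) 5.5 -33.0 259.3 F [-1.  -0.2 -0.9] w 8.9 t 22.65
(array([-0.01 ,  0.009,  0.143]), np.float64(0.006428501543113106))
```

Lower to touch the upper lip (expected at grasp z ≈ 241).

```bash
python3 -m handwheel '[[1,-0.01,0.009,0.08,0.003],[1,-0.01,0.009,0.14,0.006],[1,-0.01,0.009,0.17,0.006],[1,-0.01,0.009,0.18,0.006]]' 30 >/dev/null
python3 -c "
from h import *
tell()"
```

```text
x,y,z(grasp) 5.9 -35.4 242.1 F [-6.9 -4.9 20.2] w 9.7 t 23.05
```

```bash
python3 -m handwheel '[[1,0.01,-0.04,0.01,0],[1,0.01,-0.09,0.027,0],[1,0.01,-0.13,0.043,0],[1,0.01,-0.17,0.06,0],[1,0.01,-0.21,0.08,0],[1,0.01,-0.25,0.1,0],[1,0.01,-0.31,0.135,0],[1,0.01,-0.37,0.175,0]]' >/dev/null
python3 -c "
from h import *
tell()"
python3 -m handwheel '[[1,0.005,-0.04,0.03,0],[1,0.005,-0.075,0.06,0],[1,0.005,-0.105,0.09,0],[1,0.005,-0.105,0.09,0]]' >/dev/null
python3 -c "
from h import *
tell()"
```

```text
x,y,z(grasp) -30.9 -35.4 225.2 F [ 1.  -0.6  5. ] w 9.4 t 23.85
x,y,z(grasp) -41.8 -35.7 216.5 F [-1.4  0.1  6.8] w 9.5 t 24.25
```

```bash
python3 -m handwheel '[[1,0,0.0,0.012,0],[1,0,0.0,0.012,0],[1,0.01,-0.02,-0.03,0],[1,0.015,-0.12,0.03,0],[1,0.015,-0.25,0.11,0],[1,0.015,-0.355,0.18,0],[1,0.015,-0.355,0.186,0]]' >/dev/null
python3 -c "
from h import *
tell()"
python3 -m handwheel '[[1,0,0.05,0.087,0],[1,0,0.1,0.173,0],[1,0,0.15,0.26,0],[1,0,0.2,0.346,0],[1,0,0.2,0.346,0]]' >/dev/null
python3 -c "
from h import *
tell()"
```

```text
x,y,z(grasp) -78.9 -34.4 197.2 F [-0.6  0.8 -1. ] w 9.5 t 24.95
x,y,z(grasp) -58.5 -34.6 161.1 F [-0.9  0.3 -0.4] w 9.7 t 25.45
```

```bash
python3 -m handwheel '[[1,0,0.05,0.06,0],[1,0,0.1,0.13,0],[1,0,0.14,0.2,0],[1,0,0.14,0.2,0]]' >/dev/null
python3 -c "
from h import *
tell()"
python3 -m handwheel '[[1,0,0.005,0.009,0],[1,0,0.01,0.018,0],[1,0,0.015,0.026,0],[1,0,0.018,0.032,0]]' >/dev/null
python3 -c "
from h import *
tell()"
```

```text
x,y,z(grasp) -44.4 -34.7 140.0 F [ 0.3 -0.2 -1. ] w 9.5 t 25.85
x,y,z(grasp) -44.0 -35.1 137.8 F [-19.7  -6.6  26. ] w 9.5 t 26.25
```

Contact at the predicted depth again. Square up with low grip and light pressure, then release and back off.

```bash
python3 -m handwheel '[[1,0,0,0,0],[1,0,0.004,0.007,0],[1,0,0.004,0.007,0],[1,0,0,0,0],[1,0,-0.003,-0.004,0]]' 20 >/dev/null
python3 -c "
from h import *
tell()"
python3 -m handwheel '[[1,0,0.004,0.007,0],[1,0,0.005,0.009,0],[1,0,0.005,0.009,0]]' 20 >/dev/null
python3 -c "
from h import *
tell()"
```

```text
x,y,z(grasp) -44.2 -35.2 138.5 F [-0.9  0.5  0.5] w 9.5 t 26.75
x,y,z(grasp) -44.2 -35.4 138.0 F [-9.9 -2.8 12.7] w 9.3 t 27.05
```

```bash
python3 -m handwheel '[[0.5,0,0,0,0],[0.2,0,0,0,0],[0.2,0,0,0,0],[0.2,0,0,0,0],[0.2,0,0,-0.1,0],[0.2,0,0,-0.4,0],[0.2,0,0,-0.8,0],[0.2,0,0,-0.95,0]]' >/dev/null
python3 -c "
from h import *
tell()"
python3 -m handwheel '[[0,0.2,0.25,0,0],[0,0.35,0.5,0,0],[0,0.35,0.5,0,0]]' >/dev/null
python3 - <<'E'
from h import *
tell(); s=env.get_state();np.save('w12.npy',np.r_[s['tool_pos'],s['orientation']]);w=env.camera('wrist')[:,:,::-1];cv2.imwrite('pics/w12.png',w)
c=cam('wrist',s); u,v=proj(c,o+60*A[:,2])[0]; x1,y1=int(u)-75,max(0,int(v)-85); print('origin',x1,y1)
b=cv2.resize(w[y1:y1+170,x1:x1+150],None,fx=3,fy=3,interpolation=cv2.INTER_CUBIC)
t=env.camera('top')[130:270,160:470,::-1]; a=cv2.resize(t,(345,156)); a=cv2.copyMakeBorder(a,0,b.shape[0]-156,0,0,cv2.BORDER_CONSTANT)
cv2.imwrite('pics/m12.png',np.hstack([b,a]))
T=np.linspace(0,6.28,60)
def box(h,r,d,h0,tilt=0):
    B=A@R.from_euler('y',tilt,degrees=True).as_matrix(); base=o+A@np.array([-d,0,h0])
    q=(proj(c,base+(B@np.array([r*np.cos(T),r*np.sin(T),0*T+h])).T)-[x1,y1]+.33)*3
    return np.r_[q.min(0),q.max(0)].round()
print('large rim',box(78,58,0,0)); print('med rim',box(68,46,7.5,6))
for d in (7.5,11,15.5): print('small',d,'rim',box(58,35,d,11),'floor',box(5,32,d,11))
for ti in (-5,5): print('tilt',ti,'rim',box(58,35,11,11,ti),'floor',box(5,32,11,11,ti))
E
```

```text
x,y,z(grasp) -43.1 -34.8 237.0 F [ 0.3 -0.1  0.2] w 34.1 t 27.85
x,y,z(grasp) 9.1 1.4 237.1 F [-0.5 -0.9 -1.4] w 42.5 t 28.15
origin 249 83
large rim [ 28.  62. 424. 434.]
med rim [ 73.  82. 379. 368.]
small 7.5 rim [112. 121. 340. 336.] floor [140. 198. 314. 364.]
small 11 rim [112. 111. 340. 324.] floor [140. 189. 314. 355.]
small 15.5 rim [113.  99. 339. 310.] floor [141. 178. 314. 342.]
tilt -5 rim [113. 103. 339. 305.] floor [140. 192. 314. 351.]
tilt 5 rim [112. 122. 340. 343.] floor [140. 188. 314. 357.]
```

View pics/m12.png

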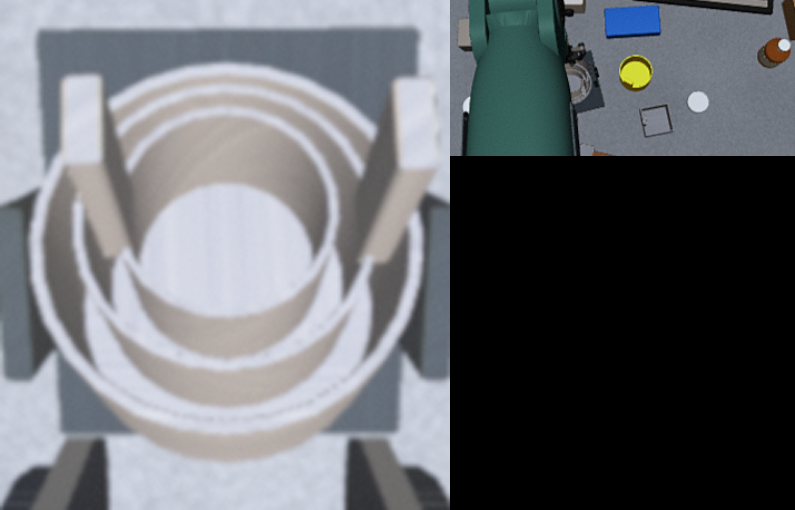

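All three cups are nested and square, with the straps across from each other. The small rim rows of about 105–320 and floor top at about 183 match the 0° tilt prediction, and the medium rim at 82–368 also matches. The gripper is clear, so I'll hand in.

```bash
python3 -c "
from station import env
print(env.close_job(), env.get_state()['time'])"
```

```text
the job is handed in; nothing more can be done
the job is handed in; nothing more can be done
```

The medium cup is nested in the large one and the small cup in the medium one. The job was handed in at about 28 s; the hand-in gave no verdict.

**How it was done:** The tool can only point down, so I gripped each cup by its strap and tilted it about 30° in the grip, using the fixed cup's upper lip. I then slid it in along the cup axis, pressed it onto the bottom at 20 N grip, and only then let go.

**Last checks:**
- **Seating:** floor contact came within about 1 mm of the predicted depth for both cups.
- **Squareness:** the last wrist picture matches cups sitting square, to within about 1–2°. Both rest towards the low side of their clearance, and the straps are across from each other.
- **Forces:** the highest wrist force I read was about 33 N, with no load on the gripper after release.
- **Bystanders:** the square cup, yellow cup, dishes, bottle and slide box look in place in the last top view. The arm blocked the jar and tip box, and the brush was mostly outside the crop, so those three were not rechecked.

**Disagreements:**
- **Small cup's strap:** it started towards world +y, not −y as the task said. I went by the picture and turned the cup half a turn.
- **Holder plate:** it measured about 2% undersized in the picture. The contact depths showed this did not matter.

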